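Close a refilled tea caddy and take its outer lid off again

ROBOT

A 6-joint arm with a two-finger parallel gripper is mounted at the origin on the work surface. World frame = base frame: x ahead of the robot, y to its left, z up, the work surface at z = 0. Lengths are in m, angles in degrees, forces in N, time in s.
With the tool pointing down it reaches from about 0.3 to 0.75 m from the base axis. Payload 8.5 kg.
Tool frame: the origin (TCP) lies midway between the tips of the shut fingers; the grasp point (between the pads) lies 19 mm behind it; z points along the fingers, y is the line along which they close (so a half turn about z gives the same grasp; the last joint's range is limited). The gripper opens to 85 mm and grips with 20 to 120 N. Pads are 22 mm wide; open, the fingers measure 114 mm over their backs; the gripper's body (76 mm by 85 mm) begins 54 mm behind the grasp point. The pads swing forward as they close: fully open they stand 13 mm farther back than shut.
Start: joints at [57.794, 21.807, 74.336, -0, 83.858, -12.336], TCP at [0.187, 0.517, 0.231] pointing down, gripper open.
Joint ranges: [-178.18, 178.18], [-50.72, 133.34], [12.68, 142.11], [-81.47, 261.47], [9.98, 163.14], [-165.26, 165.26]. Speed limits (degrees/s): [136.94, 136.94, 180, 180, 180, 180].

INTERFACE

Orientations are given as a 3x3 rotation matrix whose columns are the frame's x, y, z axes.
In Python, from rig import env, viewer, recognise, pinpoint gives the robot as it stands.
- The arm moves only by the tool move_arm, never from a script. Its argument "plan" is text: rows parted by semicolons, each of 7 numbers parted by spaces: the shift along the tool's x, y, z in m, then the turn, a rotation vector about the tool's x, y, z in rad, then the finger opening in m, from 0 to 0.0854. A call has 1 to 12 rows; each row shifts and turns the commanded pose from where the row before left it, along the tool's axes as they then stand; what a row does not reach is not made up. A row lasts 1/8 s, in which the tool goes at most 62.5 mm and 10.7 degrees, less where a joint would pass 70% of its speed; a pose out of reach is approached as far as the arm can. A call is refused whole if a number of a shift passes 0.0625 or a number of a turn 0.188, either way. A call with a gripper value outside its range is refused whole. The fingers move at their own pace and stop on an object; "grip_force" is the grip in N (left out, the last holds). Time passes only in rows, so rows that do not move let the fingers close. It gives the time, the measured TCP pose, the force, the opening and the grip force at its end, in the units of the state.
- env.observe(): the state, without advancing time (a new reading comes with each control period).
- viewer.get_image(name): name is "side" or "top" or "wrist"; returns (picture, depth): 480x640x3 uint8, red, green, blue; 480x640 float32, m along the optical axis (not along the pixel's ray), 0 where there is no reading.
- viewer.calibration(name): a dict with "fx", "fy", "cx", "cy" (pixels), "R" (3x3) and "t" (3): a world point X has camera coordinates R X + t. Camera axes: x right, y down, z forward; pixel columns grow to the right and rows downward; lengths in m; the calibration is good to about 2 mm. A picture is of the moment at which its call begins: read the wrist's pose just before it. calibration takes no time and is no camera call; for the wrist camera it gives the pose at the moment of the call.
- env.close_job(): hands the job in; it is judged then, once.
Trained networks look in the newest picture that a camera, given by its name, has taken for a name from the list of things; names that differ only in an ending like _2 or _b are one class to them, and where a whole thing is asked for, a point or a joint stands for the part that bears it (a point fixed in the world has none). Each returns a list of dicts, best first, with "conf" (0 to 1); they miss things now and then, are a little off and sometimes report something else, mostly with a low value. They report only what shows in the picture. A call takes as long as a camera call.
- recognise(camera, name): "extent" ([centre column, centre row, width, height] in pixels, round what is visible of it).
- pinpoint(camera, name): "pixel" ([column, row] in pixels: a listed point, or the origin of a listed thing).
The state is a dict: "time_s": time; "q": joint angles; "qvel": joint speeds; "joint_efforts": joint torques, N m; "position": TCP position; "tool_rot": TCP orientation; "ft_force": force on the tool from outside, world axes, zero at the start; "wrist_torque": the same for the moment, N m; "grip_width": finger opening in m; "gripper_force": force on a finger pad.
Only numpy, scipy, OpenCV 4.12 (cv2) and the standard library are available. Lean on these libraries where they do the work, as an engineer would, in place of code of your own. Each camera call takes 0.05 s, during which the arm holds its last target. There are 200 camera calls.

TASK

The tea caddy has just been refilled: first turn the refill dial beside it until its red pointer stands at the zero mark. Then pick up the nested pair of lids by the black knob of the inner lid (the blue outer lid rides on it) and lower the pair onto the caddy until the inner lid is fully seated in the mouth, and let go of the knob. Finally lift off the outer lid alone by its white collar, leaving the inner lid seated and untouched, and finish while still holding the outer lid level in the gripper, clear above the inner lid's knob, so that the seal can be inspected; do not push the caddy about or disturb the crockery and spoon standing around.

Things in the scene. Friction and masses are not known exactly. Their poses are not given: they have to be found in the camera images.
- tray: Fixed brown wooden tray, 130 (x) by 290 (y) by 12 mm high, origin under its centre, on the counter. The caddy stands on its -y half on a cork disc (centre 75 mm from the tray's origin); a round cream dial housing (diameter 104, top 48 mm above the counter) stands on its +y half, 75 mm from the tray's origin.
- dial (a joint): Angle of the refill dial about the vertical axis, rad: 0 when the red pointer stands at the zero mark, positive counter-clockwise seen from above. It starts 0.6 to 1.4 rad counter-clockwise of zero, so it is turned clockwise (seen from above). It stays where it is left (friction about 0.05 N m), has no stop or click at zero, and stops only at -1.2 and 2.6.
- dial_grip (a point): Point on the dial's vertical turning axis, 68 mm above the counter, in the black bar grip: bar 44 mm long (along this frame's x), 14 mm wide (along y), 24 mm high, its top 10 mm above this point and its foot 14 mm below, on a black disc of diameter 48. The frame turns with the dial; -x is the pointer end, marked with a red stripe and tip.
- dial_pointer (a point): Tip of the red pointer, 36 mm from the dial's axis; it turns with the dial.
- zero_mark (a point): The zero mark: the only long thick blue bar on the white dial face (the eleven others are short thin black ticks at 30 degree steps), centred 43.5 mm from the dial's axis on the tray's -x side.
- caddy: Loose round white tea caddy with a blue foot band and blue dots, 0.7 kg, open on top; outside diameter 104, mouth diameter 94, height 84 mm. Origin under its centre, z up; stands on the tray 12 mm above the counter.
- caddy_mouth (a point): Centre of the caddy's mouth at the height of its rim, 84 mm above the caddy's underside.
- mat: Fixed round cork mat, diameter 150, 6 mm high, on which the lid pair starts; origin under its centre.
- inner_lid: Loose inner lid, bare aluminium, 0.22 kg: tapered plug (diameter 80 at the bottom, 89 above, 12 mm high), then a flange (diameter 104, 4 mm thick) that rests on the caddy's rim, and in the middle a round black knob, diameter 18, from 16 to 72 mm above the origin. Origin: centre of the plug's underside, z up. Fully seated, the origin is 12 mm below the caddy's rim.
- inner_knob (a point): Point on the axis of the inner lid's knob, 60 mm above the inner lid's origin, 12 mm below the knob's top; the knob stands free above the outer lid's collar from 42 mm to 72 mm above the inner lid's origin.
- outer_lid: Loose outer lid, 0.18 kg: blue cap, diameter 116, 16 mm high (skirt inside diameter 110), with a white collar on top (diameter 44, bore 30, 22 mm high) through which the inner lid's knob stands up, 6 mm play all round. Origin: centre of the skirt's lower edge, z up. It only rests on the inner flange; nested, its origin is 4 mm above the inner lid's. To clear the knob it must rise 68 mm vertically.
- outer_collar (a point): Centre of the outer lid's collar, 27 mm above the outer lid's origin: the collar reaches from 11 mm below to 11 mm above this point.
- ginger_jar: Bystander: white and blue ginger jar, diameter 80, 150 mm tall; origin under its centre.
- candlestick: Bystander: black candlestick, diameter 64, 120 mm tall; origin under its centre.
- teacup: Bystander: blue cup, diameter 76, 55 mm tall; origin under its centre.
- tea_scoop: Bystander: steel tea spoon lying on the counter, 130 mm long; origin under its middle.

How it is judged (in metres and radians):
On the way, in this order (a step that is already met when the one before it is completed fails the run):
1. the dial's pointer stands at the zero mark (within 0.12 rad) (value of joint dial between -0.12 and 0.12 rad), for 0.3 s.
2. the inner lid is seated in the caddy's mouth with the outer lid still resting on it, and the knob is let go (horizontal distance between inner_lid and caddy below 0.006 m and z of inner_lid in the frame of caddy between 0.069 and 0.0745 m and angle between the z axis of inner_lid and the z axis of caddy, either way round below 0.05 rad and z of outer_lid in the frame of inner_lid below 0.008 m and contact force between the fingers and inner_lid below 0.1 N), for 0.2 s.
At the end, for the whole second after the job is handed in: Dial within 0.12 rad of zero; inner lid untouched and seated in the upright caddy (centred to 6 mm, depth to 2.5 mm, level to 0.05 rad); outer lid held still and level (0.2 rad) by the fingers, its skirt over 75 mm above the inner lid's underside, touching neither inner lid nor caddy (all of step 1 and horizontal distance between inner_lid and caddy below 0.006 m and z of inner_lid in the frame of caddy between 0.069 and 0.0745 m and angle between the z axis of inner_lid and the z axis of caddy, either way round below 0.05 rad and angle between caddy's own z axis and vertical below 0.05 rad and z of outer_lid in the frame of inner_lid above 0.075 m and angle between outer_lid's own z axis and vertical below 0.2 rad and linear speed of outer_lid below 0.03 m/s and contact force between the fingers and outer_lid above 1 N and contact force between outer_lid and inner_lid below 0.05 N and contact force between outer_lid and caddy below 0.05 N and contact force between the fingers and inner_lid below 0.1 N); the arm keeps its last pose, push and grip.
It fails at once if the outer lid comes off the inner lid while the inner lid is not seated on the caddy, or the inner lid is shifted or lifted as the outer lid comes off (z of outer_lid in the frame of inner_lid above 0.012 m and (horizontal distance between inner_lid and caddy above 0.007 m or z of inner_lid in the frame of caddy above 0.0765 m or z of inner_lid in the frame of caddy below 0.067 m or angle between the z axis of inner_lid and the z axis of caddy, either way round above 0.08 rad)).
It fails at once if the lid pair is let go above the caddy before it is seated (horizontal distance between inner_lid and caddy below 0.05 m and z of inner_lid in the frame of caddy above 0.082 m and contact force between the fingers and inner_lid below 0.05 N).
It fails at once if the caddy is shifted more than 25 mm or tipped (distance of caddy from where it was at the start of the episode above 0.025 m or angle between caddy's own z axis and vertical above 0.15 rad).
It fails at once if the crockery standing around is disturbed (moved more than 15 mm) (distance of any of ginger_jar, candlestick, teacup, tea_scoop from where it was at the start of the episode above 0.015 m).
It also fails if it takes over 64 s, if anything falls off the work surface, if the arm or the gripper's body presses on something with over 40 N, if the wrist force passes 120 N, or if a joint passes its speed limit or range.

## Working session

There is one attempt and no reset: what is moved stays moved. The work goes in short steps, Python scripts to look and compute and a tool call to move; the robot and the scene stay as the last step left them, time stands still between calls to the robot, and variables do not carry over. Pictures are saved under pics/ and viewed, at most 10 in all, crops included, and the job is handed in when it is done.

Besides the shell and the picture viewer there is one more tool, called after "Emit:" by a JSON object that holds its "name" and its "arguments". move_arm: Moves the arm, as the interface text tells. Its arguments: {"type":"object","properties":{"plan":{"type":"string"},"grip_force":{"type":"number"}},"required":["plan"]}

```bash
mkdir -p pics; ls; cat > h.py <<'E'
import numpy as np, cv2
from rig import env, viewer, recognise, pinpoint
def cal(c):
    k=viewer.calibration(c); return k,np.array(k["R"]),np.array(k["t"])
def ray_z(c,px,z):
    k,R,t=cal(c); d=R.T@np.array([(px[0]-k["cx"])/k["fx"],(px[1]-k["cy"])/k["fy"],1]); o=-R.T@t
    return o+d*(z-o[2])/d[2]
def proj(c,X):
    k,R,t=cal(c); p=R@np.array(X)+t; return [k["fx"]*p[0]/p[2]+k["cx"],k["fy"]*p[1]/p[2]+k["cy"]]
def cloud(c,D):
    k,R,t=cal(c); v,u=np.mgrid[:480,:640]
    P=np.stack([(u-k["cx"])/k["fx"]*D,(v-k["cy"])/k["fy"]*D,D],-1)
    return (P-t)@R
def save(n,im): cv2.imwrite("pics/"+n,im[:,:,::-1])
E
python3 - <<'E'
from h import *
np.set_printoptions(precision=4,suppress=True)
s=env.observe(); print(s["time_s"],s["position"],s["tool_rot"],s["grip_width"])
Z={"dial_grip":.068,"dial_pointer":.05,"zero_mark":.048,"caddy_mouth":.096,"inner_knob":.066,"outer_collar":.037,"ginger_jar":0,"candlestick":0,"teacup":0,"tea_scoop":0,"mat":0,"tray":0}
for c in ("top","side"):
    im,D=viewer.get_image(c); save(c+"0.png",im); np.save(c+"D.npy",D)
    for n,z in Z.items():
        r=pinpoint(c,n)
        print(c,n,[(np.round(x["pixel"]),round(x["conf"],2),ray_z(c,x["pixel"],z)[:2]) for x in r[:2]])
E
```

```text
pics
0.0 [0.1868 0.517  0.2307] [[-0.9405  0.3399 -0.0008]
 [ 0.3399  0.9405 -0.0012]
 [ 0.0004 -0.0014 -1.    ]] 0.08540267585545543
top dial_grip [(array([175., 317.]), 0.74, array([0.5063, 0.2416]))]
top dial_pointer [(array([196., 333.]), 0.75, array([0.4776, 0.2104])), (array([229., 312.]), 0.52, array([0.5136, 0.1536]))]
top zero_mark [(array([183., 342.]), 0.96, array([0.4618, 0.2322]))]
top caddy_mouth [(array([262., 306.]), 0.73, array([0.5256, 0.0923]))]
top inner_knob [(array([408., 299.]), 0.71, array([ 0.537 , -0.1501]))]
top outer_collar [(array([403., 299.]), 0.86, array([ 0.5358, -0.145 ]))]
top ginger_jar [(array([446., 181.]), 0.8, array([ 0.7484, -0.2325])), (array([400., 301.]), 0.18, array([ 0.5309, -0.1452]))]
top candlestick [(array([189., 183.]), 0.72, array([0.746 , 0.2392]))]
top teacup [(array([288., 160.]), 0.64, array([0.7892, 0.0577])), (array([175., 318.]), 0.63, array([0.5008, 0.2597]))]
top tea_scoop [(array([370., 160.]), 0.72, array([ 0.7887, -0.0936])), (array([263., 308.]), 0.65, array([0.5179, 0.1015]))]
top mat []
top tray [(array([228., 312.]),
[... 293 characters left out ...]
2354])), (array([404., 251.]), 0.58, array([0.7683, 0.0105]))]
side caddy_mouth []
side inner_knob [(array([264., 336.]), 0.77, array([ 0.5349, -0.1468]))]
side outer_collar [(array([272., 351.]), 0.74, array([ 0.5423, -0.1493]))]
side ginger_jar [(array([436., 400.]), 0.77, array([ 0.7512, -0.2278]))]
side candlestick [(array([356., 193.]), 0.74, array([0.7362, 0.2435])), (array([224., 192.]), 0.54, array([0.4707, 0.2823]))]
side teacup [(array([404., 249.]), 0.77, array([0.7881, 0.0666])), (array([268., 363.]), 0.35, array([ 0.535 , -0.1412]))]
side tea_scoop [(array([434., 313.]), 0.7, array([ 0.7948, -0.0836]))]
side mat []
side tray [(array([216., 181.]), 0.75, array([0.4527, 0.326 ]))]
```

View pics/top0.png

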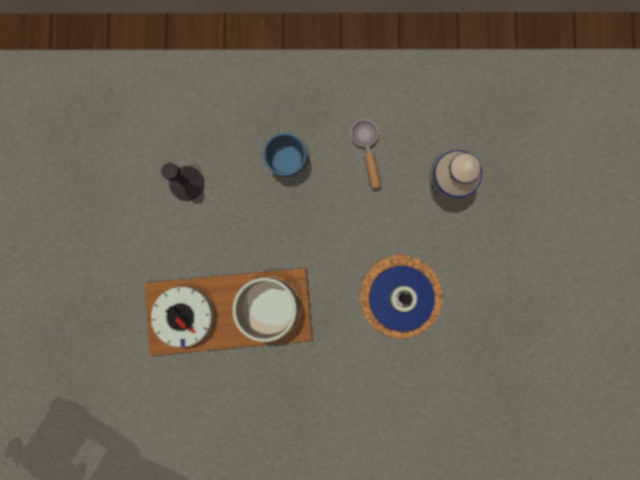

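View pics/side0.png

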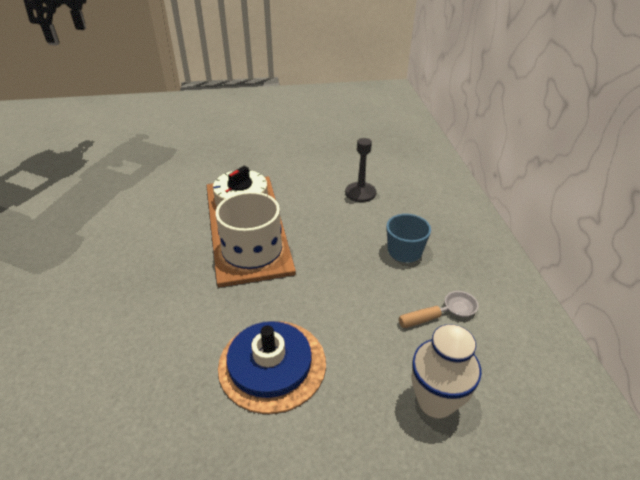

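The top picture shows the dial at (180,317), with the blue zero mark at (183,342) and the red tip at (194,331), about 0.7 rad counter-clockwise. The caddy mouth is near (265,309) and the lid knob is at (404,299). The side picture agrees, and the bystanders are all at x > 0.7. Next I'll refine these with depth.

```bash
cat >> h.py <<'E'
def circ(P):
    A=np.c_[2*P[:,:2],np.ones(len(P))]; b=(P[:,:2]**2).sum(1); s=np.linalg.lstsq(A,b,rcond=None)[0]
    return s[:2],np.sqrt(s[2]+s[:2]@s[:2])
def disc(C,c,r,z0,z1,tag=""):
    m=(np.hypot(C[...,0]-c[0],C[...,1]-c[1])<r)&(C[...,2]>z0)&(C[...,2]<z1)
    P=C[m].astype(np.float32)
    (e,w,a)=cv2.minAreaRect(P[:,:2]); (cc,rr)=cv2.minEnclosingCircle(P[:,:2])
    print(tag,len(P),"mean",P.mean(0),"rect",e,w,a,"circle",cc,rr)
    return P
E
python3 - <<'E'
from h import *
np.set_printoptions(precision=4,suppress=True)
C=cloud("top",np.load("topD.npy"))
disc(C,(.50,.242),.07,.04,.056,"housing")
disc(C,(.505,.242),.03,.062,.09,"bar")
disc(C,(.52,.095),.07,.085,.11,"rim")
disc(C,(.535,-.147),.08,.018,.032,"cap")
disc(C,(.535,-.147),.03,.04,.056,"collar")
disc(C,(.535,-.147),.02,.066,.09,"knob")
disc(C,(.51,.16),.18,.008,.018,"tray")
im=cv2.imread("pics/top0.png")[:,:,::-1].astype(int)
x=np.hypot(C[...,0]-.503,C[...,1]-.245)<.06
for n,m in (("blue",x&(im[...,2]-im[...,0]>50)),("red",x&(im[...,0]-im[...,1]>70)&(im[...,0]-im[...,2]>70))):
    print(n,m.sum(),C[m].mean(0)); v,u=np.nonzero(m); print(u.mean(),v.mean(), np.c_[u,v][::4].tolist())
E
```

```text
Traceback (most recent call last):
  File "h.py", line 21, in disc
    (e,w,a)=cv2.minAreaRect(P[:,:2]); (cc,rr)=cv2.minEnclosingCircle(P[:,:2])
            ~~~~~~~~~~~~~~~^^^^^^^^^
cv2.error: OpenCV(4.12.0) /io/opencv/modules/imgproc/src/convhull.cpp:143: error: (-215:Assertion failed) total >= 0 && (depth == CV_32F || depth == CV_32S) in function 'convexHull'
```

```bash
sed -i 's/    (e,w,a)=cv2.minAreaRect(P\[:,:2\]); (cc,rr)=cv2.minEnclosingCircle(P\[:,:2\])/    if len(P)<4: return print(tag,len(P))\n    Q=np.ascontiguousarray(P[:,:2]); (e,w,a)=cv2.minAreaRect(Q); (cc,rr)=cv2.minEnclosingCircle(Q)/' h.py
python3 - <<'E'
from h import *
np.set_printoptions(precision=4,suppress=True)
C=cloud("top",np.load("topD.npy"))
print(C[317,185],C[299,380],C[400,400])
disc(C,(.50,.242),.07,.04,.056,"housing")
disc(C,(.505,.242),.03,.062,.09,"bar")
disc(C,(.52,.095),.07,.085,.11,"rim")
disc(C,(.535,-.147),.08,.018,.032,"cap")
disc(C,(.535,-.147),.03,.04,.056,"collar")
disc(C,(.535,-.147),.02,.066,.09,"knob")
disc(C,(.51,.16),.18,.008,.018,"tray")
im=cv2.imread("pics/top0.png")[:,:,::-1].astype(int)
x=np.hypot(C[...,0]-.503,C[...,1]-.245)<.06
for n,m in (("blue",x&(im[...,2]-im[...,0]>50)),("red",x&(im[...,0]-im[...,1]>70)&(im[...,0]-im[...,2]>70))):
    print(n,m.sum(),C[m].mean(0))
E
```

```text
[0.5059 0.2271 0.0593] [ 0.5351 -0.1073  0.0232] [ 0.3558 -0.1438  0.0014]
housing 2553 mean [0.5061 0.235  0.0483] rect (0.505944013595581, 0.23631292581558228) (0.10099945962429047, 0.10306064039468765) 0.5960429310798645 circle (0.5057621002197266, 0.23672038316726685) 0.05236675590276718
bar 280 mean [0.5063 0.2352 0.0762] rect (0.5055578351020813, 0.23691439628601074) (0.04421335458755493, 0.015852760523557663) 44.20870590209961 circle (0.5060604810714722, 0.23672756552696228) 0.02252024970948696
rim 679 mean [0.5195 0.0908 0.0953] rect (0.520636260509491, 0.0890006422996521) (0.10225601494312286, 0.10321108996868134) 0.03216906636953354 circle (0.5208035707473755, 0.08900166302919388) 0.05218741297721863
cap 2963 mean [ 0.5367 -0.1454  0.0263] rect (0.5362570881843567, -0.146555095911026) (0.11387959122657776, 0.11482902616262436) 0.05713530629873276 circle (0.5366373062133789, -0.1462954729795456) 0.058168068528175354
collar 306 mean [ 0.5369 -0.1455  0.0475] rect (0.53692227602005, -0.14582453668117523) (0.04202129319310188, 0.042824964970350266) 43.30961990356445 circle (0.5369141101837158, -0.1460278481245041) 0.021755540743470192
knob 96 mean [ 0.5377 -0.1462  0.0776] rect (0.5370622873306274, -0.14660748839378357) (0.01661444455385208, 0.016844742000102997) 0.14003758132457733 circle (0.5374776721000671, -0.1466938704252243) 0.009085132740437984
tray 6424 mean [0.5153 0.1479 0.0129] rect (0.46830862760543823, 0.15824702382087708) (0.21884366869926453, 0.2903127670288086) 5.332159996032715 circle (0.5124760270118713, 0.16237740218639374) 0.1581684798002243
blue 4 [0.4624 0.2334 0.0495]
red 55 [0.4956 0.2282 0.0748]
```

Everything matches the given sizes:
- **Dial:** axis at (.506, .2366), 38.5° left to turn.
- **Caddy:** at (.5207, .089), 148 mm from the dial (150 expected).
- **Knob:** at (.537, -.1465).

Now I'll go above the dial.

Emit:
{"name": "move_arm", "arguments": {"plan": "-0.0396 -0.0155 0.01 0 0 0 0.06; -0.0396 -0.0155 0.01 0 0 0 0.06; -0.0396 -0.0155 0.01 0 0 0 0.06; -0.0396 -0.0155 0.01 0 0 0 0.06; -0.0396 -0.0155 0.01 0 0 0 0.06; -0.0396 -0.0155 0.01 0 0 0 0.06; -0.0396 -0.0155 0.01 0 0 0 0.06; -0.0396 -0.0155 0.01 0 0 0 0.06; -0.0396 -0.0155 0.01 0 0 0 0.06; -0.0396 -0.0155 0.01 0 0 0 0.06"}}

```text
time_s: 2.55
position: [0.5077, 0.2359, 0.1311]
tool_rot: [[-0.94, 0.34, 0.0], [0.34, 0.94, 0.0], [-0.0, 0.0, -1.0]]
ft_force: [-0.9, -0.2, 0.2]
grip_width: 0.0603
gripper_force: 0.0
```

Emit:
{"name": "move_arm", "arguments": {"plan": "0 0 0 0 0 -0.186 0.06; 0 0 0 0 0 -0.186 0.06; 0 0 0 0 0 -0.186 0.06; 0 0 0 0 0 -0.186 0.06; 0 0 0 0 0 -0.186 0.06; 0 0 0 0 0 -0.186 0.06; 0 0 0 0 0 0 0.06; 0 0 0 0 0 0 0.06"}}

```text
time_s: 3.55
position: [0.5067, 0.2369, 0.1313]
tool_rot: [[-0.721, -0.693, 0.0], [-0.693, 0.721, 0.0], [-0.0, 0.0, -1.0]]
ft_force: [-0.4, 0.2, -0.2]
grip_width: 0.0598
gripper_force: 0.0
```

```bash
cat >> h.py <<'E'
def go(X,yaw=None):
    "shift in tool axes and turn about tool z (rad) to bring TCP to X with tool y at yaw deg"
    s=env.observe(); R=np.array(s["tool_rot"]); d=R.T@(np.array(X)-s["position"])
    a=np.degrees(np.arctan2(R[1,1],R[0,1]))
    print("t",round(s["time_s"],2),"pos",np.round(s["position"],4),"yawY",round(a,2),"z",np.round(R[:,2],4),"w",round(s["grip_width"],4),"F",np.round(s["ft_force"],1),"gf",s["gripper_force"],"q",np.round(s["q"],1))
    print("shift",np.round(d,4),"turn",None if yaw is None else round(-np.radians((yaw-a+90)%180-90),4))
E
python3 - <<'E'
from h import *
go((.506,.2366,.057),134.2)
im,D=viewer.get_image("wrist"); save("w1.png",im)
np.set_printoptions(precision=4,suppress=True)
C=cloud("wrist",D)
disc(C,(.505,.242),.03,.068,.084,"bar"); disc(C,(.506,.237),.07,.04,.052,"housing")
im=im.astype(int); x=np.hypot(C[...,0]-.506,C[...,1]-.2366)<.06
for n,m in (("blue",x&(im[...,2]-im[...,0]>50)),("red",x&(im[...,0]-im[...,1]>70)&(im[...,0]-im[...,2]>70))):
    print(n,m.sum(),C[m].mean(0) if m.any() else 0)
E
```

```text
t 3.55 pos [0.5067 0.2369 0.1313] yawY 133.86 z [ 0.  0. -1.] w 0.0598 F [-0.4  0.2 -0.2] gf 0.0 q [  12.9   27.9   81.9    0.    70.2 -120.9]
shift [0.0007 0.0003 0.0743] turn -0.0059
bar 1734 mean [0.5044 0.2367 0.0778] rect (0.5058580040931702, 0.23815679550170898) (0.044580139219760895, 0.013952068984508514) 42.9971923828125 circle (0.5057927966117859, 0.2384464144706726) 0.02283482439815998
housing 13610 mean [0.5022 0.2345 0.0476] rect (0.5058535933494568, 0.2381039261817932) (0.10302314907312393, 0.10296519100666046) 75.91216278076172 circle (0.5058264136314392, 0.23810136318206787) 0.05208912864327431
blue 0 0
red 564 [0.4885 0.2317 0.0616]
```

View pics/w1.png

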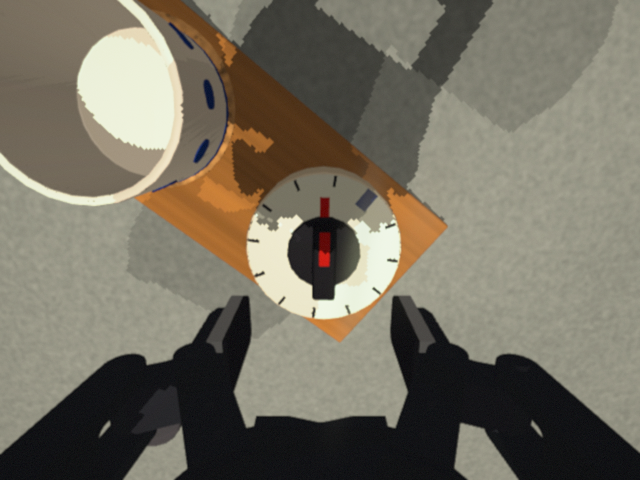

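The wrist picture shows the zero mark, shaded blue, at (367,198), the red pointer tip at (324,198) and the dial face centred near (324,243). I'll work out the angle from those.

```bash
python3 - <<'E'
from h import *
a=np.array([.5058,.2381]); dg=lambda v:round(np.degrees(np.arctan2(v[1],v[0]))%360,1)
z=ray_z("wrist",(367,198.5),.048)[:2]-a; p=ray_z("wrist",(324.5,198),.05)[:2]-a
print(z,np.hypot(*z),dg(z),p,np.hypot(*p),dg(p))
go((.5058,.2375,.057),133.2)
E
```

```text
[-0.04411559 -0.00417318] 0.0443125336460073 185.4 [-0.0258762  -0.02410243] 0.03536248151342906 223.0
t 3.6 pos [0.5067 0.2369 0.1313] yawY 133.9 z [-0.  0. -1.] w 0.0599 F [-0.2  0.7 -0.8] gf 0.0 q [  12.9   27.9   81.9    0.    70.2 -121. ]
shift [0.0002 0.0011 0.0743] turn 0.0123
```

Emit:
{"name": "move_arm", "arguments": {"plan": "0.0002 0.0011 0.015 0 0 0.012 0.06; 0 0 0.02 0 0 0 0.06; 0 0 0.02 0 0 0 0.06; 0 0 0.0145 0 0 0 0.06; 0 0 0.004 0 0 0 0.05; 0 0 0 0 0 0 0; 0 0 0 0 0 0 0; 0 0 0 0 0 0 0; 0 0 0 0 0 0 0; 0 0 0 0 0 0 0; 0 0 0 0 0 0 0", "grip_force": 30}}

```text
time_s: 4.97
position: [0.5055, 0.2381, 0.0586]
tool_rot: [[-0.727, -0.687, 0.0], [-0.687, 0.727, 0.001], [-0.001, 0.001, -1.0]]
ft_force: [-3.2, 3.8, 3.0]
grip_width: 0.0134
gripper_force: 31.6
```

Emit:
{"name": "move_arm", "arguments": {"plan": "0 0 0 0 0 0.1 0; 0 0 0 0 0 0.1 0; 0 0 0 0 0 0.1 0; 0 0 0 0 0 0.1 0; 0 0 0 0 0 0.1 0; 0 0 0 0 0 0.1 0; 0 0 0 0 0 0.056 0; 0 0 0 0 0 0 0; 0 0 0 0 0 0 0; 0 0 0 0 0 0 0; 0 0 0 0 0 0 0; 0 0 0 0 0 0 0"}}

```text
time_s: 6.48
position: [0.5052, 0.2386, 0.0586]
tool_rot: [[-0.995, -0.101, -0.0], [-0.101, 0.995, 0.002], [-0.0, 0.002, -1.0]]
ft_force: [-5.0, 6.8, 3.5]
grip_width: 0.0135
gripper_force: 31.6
```

```bash
python3 - <<'E'
from h import *
go((.5058,.2375,.057),95.4)
im,D=viewer.get_image("wrist"); save("w2.png",im)
E
```

```text
t 6.47 pos [0.5052 0.2386 0.0586] yawY 95.8 z [-1.0e-04  1.9e-03 -1.0e+00] w 0.0135 F [-5.   6.8  3.5] gf 31.636523008346558 q [ 13.1  33.1  86.8   0.1  60.1 -82.8]
shift [-0.0005 -0.0012  0.0016] turn 0.007
```

View pics/w2.png

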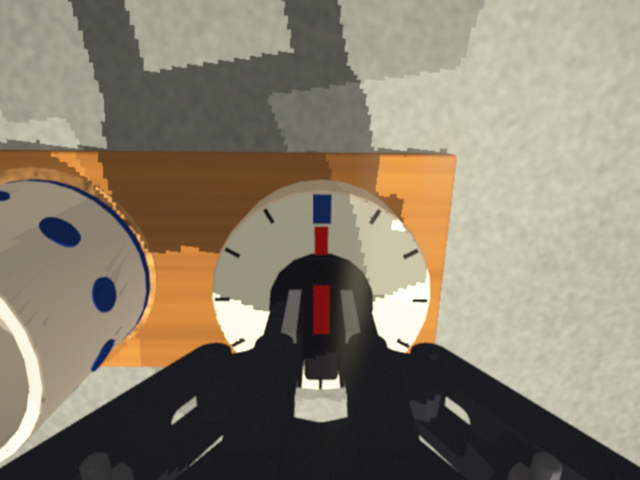

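The red pointer at (321,240) lines up with the blue mark at (321,208), so the dial is at zero. Next: release, rise, and look at the caddy from above.

Emit:
{"name": "move_arm", "arguments": {"plan": "0 0 0 0 0 0 0.06; 0 0 0 0 0 0 0.06; 0 0 0 0 0 0 0.06; 0 0 -0.02 0 0 0 0.06; 0 0 -0.03 0 0 0 0.06; 0 0 -0.04 0 0 0 0.06; 0 0 -0.05 0 0 0 0.06; 0 -0.0375 0 0 0 0 0.06; 0 -0.0375 0 0 0 0 0.06; 0 -0.0375 0 0 0 0 0.06; 0 -0.0375 0 0 0 0 0.06; 0 0 0 0 0 0 0.06"}}

```text
time_s: 8.02
position: [0.5212, 0.0863, 0.1978]
tool_rot: [[-0.995, -0.098, -0.0], [-0.098, 0.995, -0.0], [0.0, -0.0, -1.0]]
ft_force: [0.2, -0.1, 0.5]
grip_width: 0.0601
gripper_force: 0.0
```

Emit:
{"name": "move_arm", "arguments": {"plan": "0 0 0 0 0 0 0.06; 0 0 0 0 0 0 0.06; 0 0 0 0 0 0 0.06"}}

```text
time_s: 8.4
position: [0.5208, 0.089, 0.1978]
tool_rot: [[-0.995, -0.102, -0.0], [-0.102, 0.995, 0.0], [0.0, 0.0, -1.0]]
ft_force: [-0.2, -0.3, -0.3]
grip_width: 0.0598
gripper_force: 0.0
```

```bash
python3 - <<'E'
from h import *
np.set_printoptions(precision=4,suppress=True)
go((.537,-.147,.18),95.4)
im,D=viewer.get_image("wrist"); save("w3.png",im); C=cloud("wrist",D)
disc(C,(.5207,.089),.065,.085,.107,"rim"); print(pinpoint("wrist","caddy_mouth"))
im,D=viewer.get_image("top"); C=cloud("top",D)
disc(C,(.5207,.089),.065,.085,.107,"rimtop")
E
```

```text
t 8.4 pos [0.5208 0.089  0.1978] yawY 95.87 z [-0.  0. -1.] w 0.0598 F [-0.2 -0.3 -0.3] gf 0.0 q [ -3.1  21.2  81.1   0.   77.7 -99. ]
shift [ 0.008  -0.2365  0.0178] turn 0.0081
rim 3982 mean [0.5238 0.0903 0.0943] rect (0.5212171077728271, 0.08983899652957916) (0.10297110676765442, 0.10266987979412079) 52.106109619140625 circle (0.5212764143943787, 0.08999046683311462) 0.0520346574485302
[{'pixel': [327.7, 245.6], 'conf': 0.69}]
rimtop 134 mean [0.5657 0.0897 0.0955] rect (0.5590698719024658, 0.07874352484941483) (0.08811725676059723, 0.02461308427155018) 74.89598846435547 circle (0.5471884608268738, 0.08195026218891144) 0.044158630073070526
```

Emit:
{"name": "move_arm", "arguments": {"plan": "0.001 -0.0296 0 0 0 0 0.06; 0.001 -0.0296 0 0 0 0 0.06; 0.001 -0.0296 0 0 0 0 0.06; 0.001 -0.0296 0 0 0 0 0.06; 0.001 -0.0296 0 0 0 0 0.06; 0.001 -0.0296 0 0 0 0 0.06; 0.001 -0.0296 0 0 0 0 0.06; 0.001 -0.0296 0.018 0 0 0 0.06; 0 0 0 0 0 0 0.06; 0 0 0 0 0 0 0.06"}}

```text
time_s: 9.8
position: [0.537, -0.1476, 0.1801]
tool_rot: [[-0.995, -0.101, 0.0], [-0.101, 0.995, 0.0], [-0.0, 0.0, -1.0]]
ft_force: [-0.4, 0.3, -0.0]
grip_width: 0.06
gripper_force: 0.0
```

```bash
python3 - <<'E'
from h import *
np.set_printoptions(precision=4,suppress=True)
im,D=viewer.get_image("wrist"); save("w4.png",im); C=cloud("wrist",D)
disc(C,(.537,-.146),.08,.018,.032,"cap")
disc(C,(.537,-.146),.03,.04,.056,"collar")
P=disc(C,(.537,-.146),.02,.07,.09,"knob")
go((*P[:,:2].mean(0),.053),95.4)
E
```

```text
cap 11866 mean [ 0.5335 -0.1453  0.0263] rect (0.5373041033744812, -0.14512795209884644) (0.11491703987121582, 0.11463446915149689) 8.570112228393555 circle (0.5377249121665955, -0.14507199823856354) 0.05815661698579788
collar 1287 mean [ 0.534  -0.1452  0.0477] rect (0.5371199250221252, -0.14488910138607025) (0.04289485141634941, 0.042448919266462326) 7.0213398933410645 circle (0.5375865697860718, -0.14473550021648407) 0.02215949445962906
knob 500 mean [ 0.5371 -0.1458  0.0776] rect (0.5379705429077148, -0.1454315036535263) (0.017255006358027458, 0.017316633835434914) 7.36685848236084 circle (0.5381162166595459, -0.14572206139564514) 0.009033767506480217
t 9.85 pos [ 0.537  -0.1473  0.1803] yawY 95.84 z [ 0.0006 -0.0001 -1.    ] w 0.0599 F [ 0.2 -0.   1. ] gf 0.0 q [ -27.5   24.9   78.2    0.    76.9 -123.4]
shift [-0.0001  0.0015  0.1273] turn 0.0077
```

Emit:
{"name": "move_arm", "arguments": {"plan": "-0.001 0.0016 0.03 0 0 0 0.06; 0 0 0.04 0 0 0 0.06; 0 0 0.03 0 0 0 0.06; 0 0 0.02 0 0 0 0.05; 0 0 0.008 0 0 0 0.05; 0 0 0 0 0 0 0.05; 0 0 0 0 0 0 0; 0 0 0 0 0 0 0; 0 0 0 0 0 0 0; 0 0 0 0 0 0 0; 0 0 0 0 0 0 0; 0 0 0 0 0 0 0", "grip_force": 60}}

```text
time_s: 11.35
position: [0.5381, -0.1463, 0.0526]
tool_rot: [[-0.995, -0.101, 0.001], [-0.101, 0.995, -0.0], [-0.001, -0.0, -1.0]]
ft_force: [0.0, 2.1, 5.6]
grip_width: 0.0157
gripper_force: 58.8
```

Emit:
{"name": "move_arm", "arguments": {"plan": "0 0 -0.01 0 0 0 0; 0 0 -0.02 0 0 0 0; 0 0 -0.025 0 0 0 0; 0 0 -0.025 0 0 0 0; 0 0 -0.025 0 0 0 0; 0 0 -0.02 0 0 0 0; 0 0 -0.01 0 0 0 0; 0 0 0 0 0 0 0; 0 0 0 0 0 0 0"}}

```text
time_s: 12.48
position: [0.5373, -0.1463, 0.1859]
tool_rot: [[-0.995, -0.101, -0.002], [-0.101, 0.995, 0.001], [0.002, 0.001, -1.0]]
ft_force: [-0.8, 0.2, -4.5]
grip_width: 0.0163
gripper_force: 58.9
```

```bash
python3 - <<'E'
from h import *
go((.5213,.0897,.19),95.4)
im,D=viewer.get_image("side"); save("s5.png",im)
E
```

```text
t 12.47 pos [ 0.5373 -0.1463  0.1859] yawY 95.79 z [-1.7e-03  8.0e-04 -1.0e+00] w 0.0163 F [-0.8  0.2 -4.5] gf 58.86430084705353 q [ -27.4   24.6   77.6   -0.    77.9 -123.2]
shift [-0.0079  0.2364 -0.0039] turn 0.0069
```

View pics/s5.png

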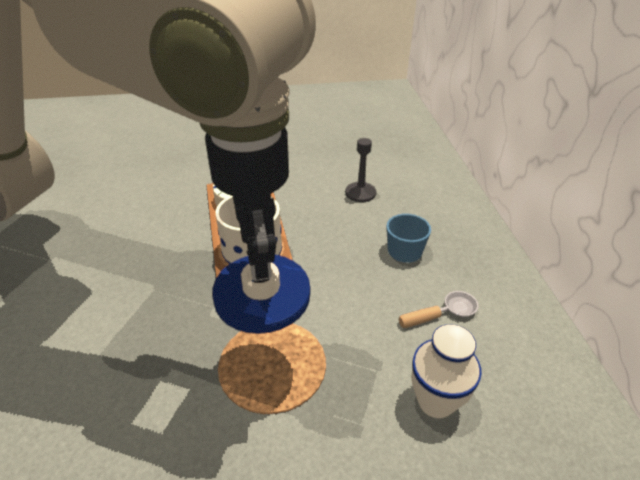

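The pair hangs from the gripper with the cap at about (262,292), clear of the mat. Now to the caddy.

Emit:
{"name": "move_arm", "arguments": {"plan": "-0.0008 0.01 0 0 0 0 0; -0.0008 0.022 0 0 0 0 0; -0.0008 0.026 0 0 0 0 0; -0.0008 0.03 0 0 0 0 0; -0.0008 0.03 0 0 0 0 0; -0.0008 0.03 0 0 0 0 0; -0.0008 0.03 0 0 0 0 0; -0.0008 0.026 0 0 0 0 0; -0.0008 0.022 0 0 0 0 0; -0.0007 0.0104 0 0 0 0 0; 0 0 0 0 0 0 0; 0 0 0 0 0 0 0"}}

```text
time_s: 14.02
position: [0.5217, 0.0892, 0.1868]
tool_rot: [[-0.995, -0.101, 0.0], [-0.101, 0.995, -0.0], [0.0, -0.0, -1.0]]
ft_force: [-0.9, 0.1, -2.9]
grip_width: 0.016
gripper_force: 58.9
```

```bash
python3 - <<'E'
from h import *
np.set_printoptions(precision=4,suppress=True)
go((.5213,.0897,.19),95.4)
s=env.observe(); z0=s["position"][2]
im,D=viewer.get_image("wrist"); C=cloud("wrist",D); save("w6.png",im)
b=(im[...,2].astype(int)-im[...,0]>30)
m=b&(np.hypot(C[...,0]-.5213,C[...,1]-.09)<.056)&(abs(C[...,2]-(z0-.0265))<.012)
P=C[m]; A=np.c_[P[:,:2]-[.5213,.0897],np.ones(len(P))]; f=np.linalg.lstsq(A,P[:,2],rcond=None)[0]
r=P[:,2]-A@f; g=abs(r)<.002; f=np.linalg.lstsq(A[g],P[g,2],rcond=None)[0]; print("cap plane slopes",f,g.sum(),"expected z",z0-.0266)
disc(C,(.5213,.0897),.07,z0-.035,z0-.018,"cap")
E
```

```text
t 14.03 pos [0.5217 0.0892 0.1868] yawY 95.78 z [ 0.     -0.0002 -1.    ] w 0.016 F [-0.9  0.1 -2.9] gf 58.858625292778015 q [ -3.1  21.9  82.   -0.   76.1 -98.9]
shift [ 0.0004  0.0006 -0.0032] turn 0.0066
cap plane slopes [-0.0009  0.0069  0.1604] 21918 expected z 0.16020660082603477
cap 25501 mean [0.5053 0.088  0.1604] rect (0.5197094082832336, 0.08847074210643768) (0.11252056062221527, 0.11517887562513351) 35.101165771484375 circle (0.5210034847259521, 0.08943763375282288) 0.058170855045318604
```

View pics/w6.png

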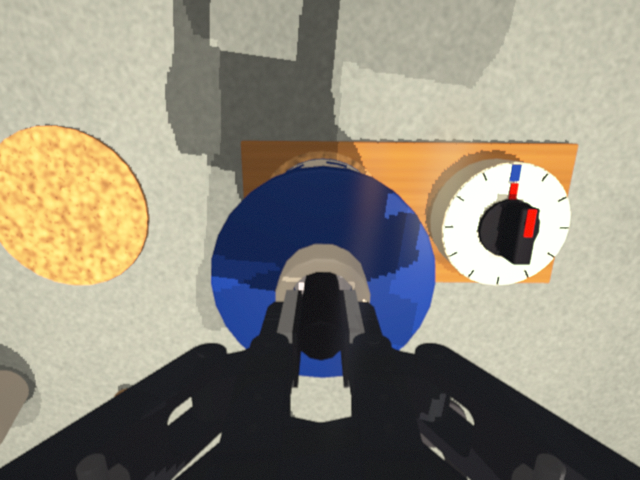

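The lid pair is level (slope 0.007), centred over the caddy to under 1 mm, and the dial is at zero. Lowering 56 mm in all.

Emit:
{"name": "move_arm", "arguments": {"plan": "0.0004 0.0006 0.006 0 0 0 0; 0 0 0.01 0 0 0 0; 0 0 0.01 0 0 0 0; 0 0 0.008 0 0 0 0; 0 0 0.005 0 0 0 0; 0 0 0.004 0 0 0 0; 0 0 0.003 0 0 0 0; 0 0 0.003 0 0 0 0; 0 0 0.003 0 0 0 0; 0 0 0.002 0 0 0 0; 0 0 0.001 0 0 0 0; 0 0 0 0 0 0 0"}}

```text
time_s: 15.58
position: [0.5212, 0.0901, 0.1318]
tool_rot: [[-0.995, -0.101, -0.0], [-0.101, 0.995, 0.0], [0.0, 0.0, -1.0]]
ft_force: [0.5, 0.6, -3.6]
grip_width: 0.016
gripper_force: 58.9
```

```bash
python3 - <<'E'
from h import *
go((.5213,.0897,.1306),95.4)
E
```

```text
t 15.57 pos [0.5212 0.0901 0.1318] yawY 95.8 z [-0.  0. -1.] w 0.016 F [ 0.5  0.6 -3.6] gf 58.857988715171814 q [ -3.   25.2  86.7   0.   68.  -98.8]
shift [-0.     -0.0004  0.0012] turn 0.0069
```

Still hanging free and inside the mouth, with about 1 mm left. I'll press gently until it touches.

Emit:
{"name": "move_arm", "arguments": {"plan": "0 0 0.001 0 0 0 0; 0 0 0.001 0 0 0 0; 0 0 0.0005 0 0 0 0; 0 0 0 0 0 0 0; 0 0 0 0 0 0 0"}}

```text
time_s: 16.2
position: [0.5214, 0.0904, 0.1304]
tool_rot: [[-0.995, -0.101, 0.001], [-0.101, 0.995, 0.0], [-0.001, -0.0, -1.0]]
ft_force: [-3.9, 2.2, 7.4]
grip_width: 0.0159
gripper_force: 60.2
```

Emit:
{"name": "move_arm", "arguments": {"plan": "0 0 0 0 0 0 0.03; 0 0 0 0 0 0 0.045; 0 0 0 0 0 0 0.065; 0 0 0 0 0 0 0.065; 0 0 0 0 0 0 0.065; 0 0 0 0 0 0 0.065; 0 0 -0.015 0 0 0 0.065; 0 0 -0.025 0 0 0 0.065; 0 0 -0.025 0 0 0 0.065; 0 0 0 0 0 0 0.065; 0 0 0 0 0 0 0.065"}}

```text
time_s: 17.58
position: [0.5208, 0.0901, 0.1933]
tool_rot: [[-0.995, -0.101, -0.001], [-0.101, 0.995, 0.0], [0.001, 0.0, -1.0]]
ft_force: [0.7, -0.8, -1.0]
grip_width: 0.0652
gripper_force: 0.0
```

```bash
python3 - <<'E'
from h import *
np.set_printoptions(precision=4,suppress=True)
im,D=viewer.get_image("wrist"); C=cloud("wrist",D); save("w7.png",im)
b=(im[...,2].astype(int)-im[...,0]>30)
m=b&(np.hypot(C[...,0]-.5213,C[...,1]-.09)<.056)&(abs(C[...,2]-.104)<.012)
P=C[m]; A=np.c_[P[:,:2]-[.5213,.0897],np.ones(len(P))]; f=np.linalg.lstsq(A,P[:,2],rcond=None)[0]
r=P[:,2]-A@f; g=abs(r)<.002; f=np.linalg.lstsq(A[g],P[g,2],rcond=None)[0]; print("cap plane",f,g.sum(),"expect .104")
disc(C,(.5213,.0897),.07,.096,.112,"cap")
disc(C,(.5213,.0897),.03,.119,.132,"collar")
disc(C,(.5213,.0897),.02,.148,.165,"knob")
go((.5213,.0897,.1015),95.4)
E
```

```text
cap plane [ 0.0001 -0.0002  0.1039] 15345 expect .104
cap 18185 mean [0.5154 0.0899 0.1039] rect (0.5205832719802856, 0.09061501175165176) (0.1152702048420906, 0.11444408446550369) 1.9454610347747803 circle (0.5206580758094788, 0.09063795208930969) 0.05813014507293701
collar 1931 mean [0.5155 0.09   0.1253] rect (0.5196534395217896, 0.0905025526881218) (0.041533276438713074, 0.042900942265987396) 4.28293514251709 circle (0.5204779505729675, 0.0905643031001091) 0.022074490785598755
knob 871 mean [0.5198 0.0897 0.1551] rect (0.5210533142089844, 0.08978241682052612) (0.017315950244665146, 0.017363090068101883) 80.70405578613281 circle (0.5211628079414368, 0.08980622887611389) 0.008983967825770378
t 17.62 pos [0.5207 0.0901 0.1932] yawY 95.8 z [-0.002   0.0001 -1.    ] w 0.0652 F [ 0.3 -1.2  0.3] gf 0.0 q [ -3.   21.5  81.4  -0.   77.2 -98.8]
shift [-0.0007 -0.0005  0.0917] turn 0.0069
```

View pics/w7.png

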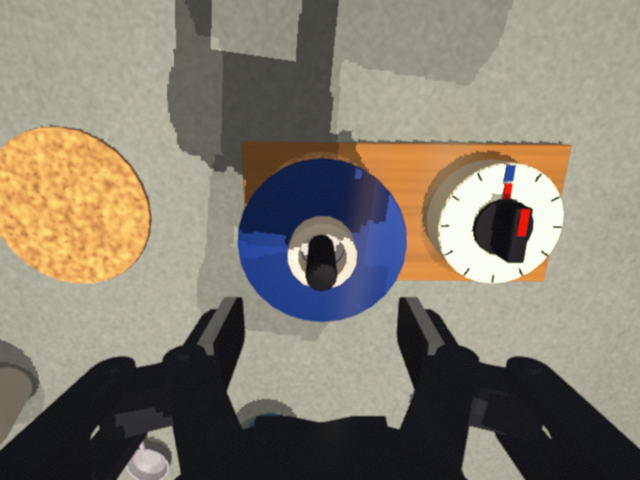

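The cap plane is at z .1039 (.104 expected) and flat, so the pair is seated. The collar is centred at (.5206, .0905) and the knob at (.521, .090). Now I'll grip the collar, keeping the fingertips just above the cap.

Emit:
{"name": "move_arm", "arguments": {"plan": "0 0.0004 0.02 0 0 0 0.065; 0 0 0.025 0 0 0 0.065; 0 0 0.02 0 0 0 0.065; 0 0 0.015 0 0 0 0.065; 0 0 0.008 0 0 0 0.065; 0 0 0 0 0 0 0.065; 0 0 0 0 0 0 0.065; 0 0 0 0 0 0 0.05; 0 0 0 0 0 0 0.045; 0 0 0 0 0 0 0.035; 0 0 0 0 0 0 0.035; 0 0 0 0 0 0 0.035", "grip_force": 35}}

```text
time_s: 19.12
position: [0.5214, 0.0906, 0.107]
tool_rot: [[-0.995, -0.101, 0.001], [-0.101, 0.995, 0.0], [-0.001, -0.0, -1.0]]
ft_force: [-2.0, 0.5, 5.0]
grip_width: 0.0423
gripper_force: 35.8
```

Emit:
{"name": "move_arm", "arguments": {"plan": "0 0 0 0 0 0 0.03; 0 0 -0.003 0 0 0 0.03; 0 0 -0.005 0 0 0 0.03; 0 0 -0.008 0 0 0 0.03; 0 0 -0.01 0 0 0 0.03; 0 0 -0.012 0 0 0 0.03; 0 0 -0.012 0 0 0 0.03; 0 0 -0.012 0 0 0 0.03; 0 0 -0.012 0 0 0 0.03; 0 0 -0.012 0 0 0 0.03; 0 0 -0.012 0 0 0 0.03; 0 0 -0.008 0 0 0 0.03"}}

```text
time_s: 20.62
position: [0.5213, 0.0905, 0.2132]
tool_rot: [[-0.995, -0.101, 0.001], [-0.101, 0.995, -0.0], [-0.001, -0.0, -1.0]]
ft_force: [-0.3, -0.6, -1.3]
grip_width: 0.0423
gripper_force: 35.8
```

Emit:
{"name": "move_arm", "arguments": {"plan": "0 0 -0.003 0 0 0 0.03; 0 0 0 0 0 0 0.03; 0 0 0 0 0 0 0.03; 0 0 0 0 0 0 0.03"}}

```text
time_s: 21.12
position: [0.5211, 0.0905, 0.215]
tool_rot: [[-0.995, -0.101, -0.001], [-0.101, 0.995, 0.0], [0.001, 0.0, -1.0]]
ft_force: [0.1, -0.4, -2.0]
grip_width: 0.0424
gripper_force: 35.8
```

```bash
python3 - <<'E'
from h import *
go((.5213,.0897,.2),95.4)
im,D=viewer.get_image("side"); save("s8.png",im)
E
```

```text
t 21.12 pos [0.5211 0.0905 0.215 ] yawY 95.8 z [-7.e-04  0.e+00 -1.e+00] w 0.0424 F [ 0.1 -0.4 -2. ] gf 35.8061258867383 q [ -3.   20.4  79.3  -0.   80.3 -98.8]
shift [-0.0001 -0.0009  0.015 ] turn 0.007
```

View pics/s8.png

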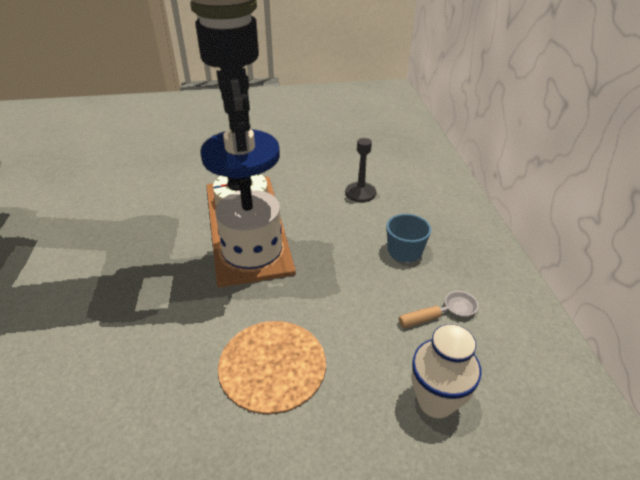

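The blue outer lid is held level at (240,152). The inner lid's knob stands free at (246,190) on the seated inner lid, and nothing else has moved. The wrist force of -2.0 N matches the outer lid's weight, so I'm handing in.

```bash
python3 -c "
from rig import env
print(env.close_job())"
```

```text
the job is handed in; nothing more can be done
None
```

The job is handed in at about 21 s: the last pictures show the dial at zero, the inner lid seated in the caddy and the outer lid held level about 40 mm above the knob, but the hand-in returned no verdict.

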